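# Hold a sleeve under the inspection camera

## Task

Take the steel sleeve (the round part with a hole through it) from the parts bin, set it fully down over the pin of the inspection fixture's spring-return carriage while the carriage is home, and let go of it. Then pull the carriage out by its handle until its pointer is level with the index mark under the small camera, and finish while still holding it there against the spring, with the sleeve on its pin. Leave the other parts and the things on the bench where they are.

Things in the scene. Friction and masses are not known exactly. Their poses are not given: they have to be found in the camera images.
- sleeve_mid (a point): Centre (half-way up) of the steel sleeve: a bare steel ring standing upright, 32 mm outside diameter, 16 mm bore right through, 30 mm high, about 120 g (varies). It stands in one compartment of the parts bin; it is the only one of the three steel parts with a hole. z axis along the bore.
- sleeve: The same sleeve; origin at the centre of its underside.
- plug: Solid steel cylinder, 32 mm diameter, 30 mm high, no hole, in another compartment of the bin. Origin at the centre of its underside. Leave it.
- block: Solid steel block 30 x 30 x 30 mm in the remaining compartment. Origin at the centre of its underside. Leave it.
- bin: Open grey plastic bin, fixed to the bench, 140 mm (its x) by 211 mm (its y), 30 mm high, floor and walls 5 mm thick. Two dividers as high as the walls make three compartments side by side along its y, each 130 mm (x) by about 64 mm (y) inside, centred at y = -69, 0 and 69 mm. Origin at the centre of its underside. One part stands near the middle of each; which part is where varies.
- fixture: Inspection fixture fixed to the bench: grey base plate 240 x 110 x 12 mm with two dark guide rails along its x (tops 30 mm above the bench) and a dark spring block at its +x end (52 mm high). Between the rails runs an aluminium carriage. Origin on the underside, on the centre line of the carriage. Pulling the carriage out moves it along the fixture's -x. The fixture's position and yaw vary.
- carriage (a joint): How far the carriage is pulled out along the fixture's -x, in m: 0 fully home (in), 0.10 at its end stop (past the mark). A spring pulls it home: about 4 N at 0 rising by 1.1 N per 10 mm (about 12 N at 75 mm); let go, it runs back home.
- nest (a point): Centre of the sleeve when it is fully seated on the carriage: on the axis of the upright steel locating pin (12 mm diameter, 20 mm high, rounded top) and 15 mm above the carriage plate. The plate is 60 mm wide, its top 30 mm above the bench. Moves with the carriage; axes those of the fixture. At home the nest is at x = +60 mm, y = 0 of the fixture.
- handle (a point): Centre of the carriage's handle: an upright black bar, 16 mm thick (along the fixture's x), 56 mm wide (along y), standing from 30 to 75 mm above the bench; this point is 52.5 mm above the bench. It stands on the carriage 110 mm from the pin, towards the fixture's -x, free in front and behind, and can be pinched from above front-to-back. Moves with the carriage.
- pointer (a point): Tip of the small steel pointer on the carriage's +y side, 34 mm above the bench, level with the pin (same x, 42 mm to the side). Moves with the carriage; axes those of the fixture.
- mark (a point): Tip of the steel index fin under the lens of the small white inspection camera that is clamped beside the fixture on its +y side (camera 77 mm high, its lens 60 mm from the carriage's centre line, its stand reaching to 106 mm). This is the mark: the pointer is at the mark when both have the same x in the fixture's frame (the tips are then 3 mm apart across the gap). It lies 50 to 80 mm out from the pointer's home position; fixed during a run. Axes those of the fixture.
- screwdriver: Bystander: screwdriver lying on the bench. Leave it.
- tin: Bystander: small white jar, 56 mm diameter, 60 mm high, standing on the bench. Leave it.
- wrench: Bystander: wrench lying on the bench. Leave it.
- mug: Bystander: white mug, 80 mm diameter, 90 mm high. Leave it.

How it is judged:
By the outcome, as a careful person would: the job done as asked, in the order asked, and still so for the second after the job is handed in, while the arm keeps its last pose, push and grip.
It also fails if it takes over 51 s, if anything falls off the work surface, if the arm or the gripper's body presses on something with over 40 N, if the wrist force passes 120 N, or if a joint passes its speed limit or range.

## Robot

A 6-joint arm with a two-finger parallel gripper is mounted at the origin on the work surface. World frame = base frame: x ahead of the robot, y to its left, z up, the work surface at z = 0. Lengths are in m, angles in rad, forces in N, time in s.
With the tool pointing down it reaches from about 0.3 to 0.825 m from the base axis. Payload 5.4 kg.
Tool frame: the origin (TCP) lies at the very end of the fingers, on their centre line; the grasp point (between the pads) lies hold_point_z behind it (hold_point_z is the distance from the TCP to the grasp point, in m); z points along the fingers, y is the direction in which the jaws open and shut (so a half turn about z gives the same grasp; the last joint's range is limited). The gripper opens to 92 mm and grips with 3 to 60 N. Pads are 20 mm wide; open, the fingers measure 128 mm over their backs; the gripper's body (75 mm by 189 mm) begins 69 mm behind the grasp point.
Start: joints at [1.089, 0.158, 1.597, -0, 1.386, -0.21], TCP at [0.154, 0.554, 0.215] pointing down, gripper open.
Joint ranges: [-2.91, 2.91], [-0.94, 2.29], [0.18, 2.7], [-1.29, 4.43], [0.17, 2.64], [-3, 3]. Speed limits (rad/s): [2.57, 2.57, 3.14, 3.14, 3.14, 3.14].

## Interface

Orientations are given as a rotation vector (axis times angle).
In Python, from cell import get_obs, read_camera, job_done, hold_point_z gives the robot as it stands.
- The arm moves only by the tool arm_command, never from a script. Its argument "increments" is a list of rows, each an object with "dp": the shift along the tool's x, y, z in mm, a list of three; "spin": the turn about the tool's z in degrees; "claw": the closure, from 0 (fully open) to 1 (shut). A call has exactly 5 rows; each row is the pose to reach, as a shift and turn from the pose measured when the call began, along the tool's axes at that moment; what a row does not reach only later rows make up. A row lasts 1/8 s, in which the tool goes at most 62.5 mm and 10.7 degrees, less where a joint would pass 70% of its speed; a pose out of reach is approached as far as the arm can. A call with a gripper value outside its range is refused whole. The fingers move at their own pace and stop on an object; "force" is the grip in N (left out, the last holds). Time passes only in rows, so rows that repeat a pose let the fingers close, or fill a call up. It gives the time, the measured TCP pose, the force and the opening at its end, in the units of the state.
- get_obs(): the state, without advancing time (a new reading comes with each control period).
- read_camera(name): name is "side" or "top" or "wrist"; returns a dict with "color" (480x640x3 uint8, blue, green, red), "range_z" (480x640 float32, m along the optical axis (not along the pixel's ray), 0 where there is no reading), "fx", "fy", "cx", "cy" (pixels), "k1" (the pictures are not rectified: a ray, as slopes to the right and down, at radius r is drawn at 1 + k1 r^2 times it, then the intrinsics apply), "T" (4x4, takes a point from camera to world coordinates). Camera axes: x right, y down, z forward; pixel columns grow to the right and rows downward; lengths in m; the calibration is good to about 2 mm. A picture is of the moment at which its call begins.
- job_done(): hands the job in, once; it reports no verdict.
The state is a dict: "time": time; "joints": joint angles; "dq": joint speeds; "joint_torque": joint torques, N m; "tool_pos": TCP position; "orientation": TCP orientation; "ft_force": force on the tool from outside, world axes, zero at the start; "torque": the same for the moment, N m; "gripper_width": finger opening in m.
Only numpy, scipy, OpenCV 4.12 (cv2) and the standard library are available. Lean on these libraries where they do the work, as an engineer would, in place of code of your own. Each camera call takes 0.05 s, during which the arm holds its last target.

## Working session

There is one attempt and no reset: what is moved stays moved. The work goes in short steps, Python scripts to look and compute and a tool call to move; the robot and the scene stay as the last step left them, time stands still between calls to the robot, and variables do not carry over. Pictures are saved under pics/ and viewed, and the job is handed in when it is done.

Besides the shell and the picture viewer there is one more tool, called after "Call:" by a JSON object that holds its "name" and its "arguments". arm_command: Moves the arm, as the interface text tells. Its arguments: {"type":"object","properties":{"increments":{"type":"array"},"force":{"type":"number"}},"required":["increments"]}

```bash
ls; mkdir -p pics; python3 - <<'E'
from cell import *
import cv2
o=get_obs();print(o, hold_point_z)
for n in("top","side","wrist"):
    r=read_camera(n);cv2.imwrite(f"pics/{n}0.png",r["color"]);print(n,r["fx"],r["fy"],r["cx"],r["cy"],r["k1"],r["T"].round(4).tolist() if hasattr(r["T"],'round') else r["T"])
E
```

```text
pics
{'time': 0.0, 'joints': array([ 1.08887993e+00,  1.59022306e-01,  1.59823347e+00,  2.78844025e-06,
        1.38618172e+00, -2.10078888e-01]), 'dq': array([-0.00022351,  0.00166416,  0.00086554,  0.00054918,  0.00130583,
        0.00041049]), 'joint_torque': array([-2.99475774e-03, -3.85567617e+01, -3.22107732e+01,  6.98797451e-02,
        3.79847700e-02, -1.54924978e-04]), 'tool_pos': array([0.15410145, 0.55331941, 0.21363332]), 'orientation': array([-4.25603352e-01, -3.11199484e+00,  2.72412336e-03]), 'ft_force': array([-0.57417414, -0.60902503,  0.00611313]), 'torque': array([-0.00962768, -0.05603885,  0.03339958]), 'gripper_width': 0.09196796630010913} 0.0187
top 523.9368240157963 523.9368240157963 316.58798033508486 245.63797818850526 0.026422492297234982 [[0.0136, -0.9883, 0.1522, 0.345], [-0.9999, -0.0144, -0.0047, 0.0089], [0.0068, -0.1522, -0.9883, 1.462], [0.0, 0.0, 0.0, 1.0]]
side 574.8376536432554 574.8376536432554 315.66423462314873 236.7466048302229 0.060379283363720955 [[0.7155, -0.5143, 0.4728, -0.2042], [-0.6986, -0.5263, 0.4847, -0.7733], [-0.0004, -0.6771, -0.7359, 1.238], [0.0, 0.0, 0.0, 1.0]]
wrist 348.5546892821548 348.5546892821548 319.28210493849696 246.39407405131226 -0.0331919528932662 [[0.268, 0.927, 0.2623, 0.0806], [0.9634, -0.2574, -0.0747, 0.5746], [-0.0017, 0.2727, -0.9621, 0.3823], [0.0, 0.0, 0.0, 1.0]]
```

View pics/top0.png

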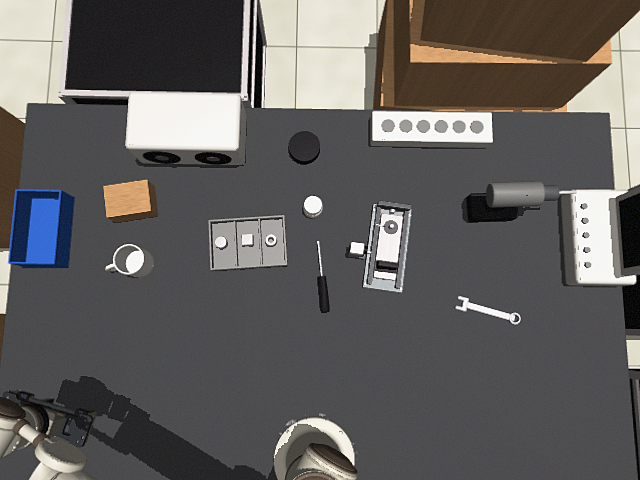

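View pics/side0.png

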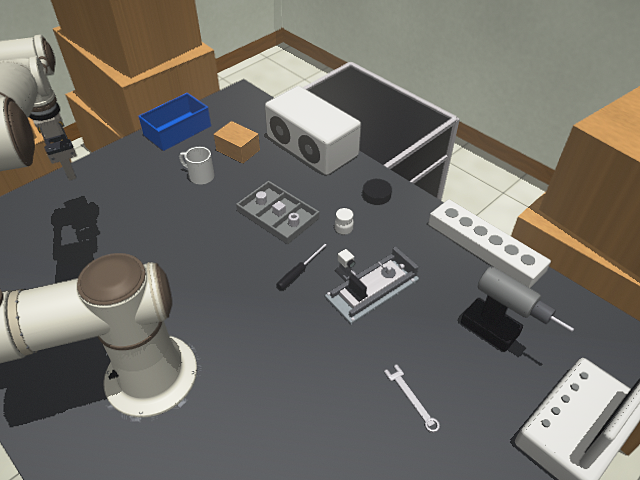

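View pics/wrist0.png

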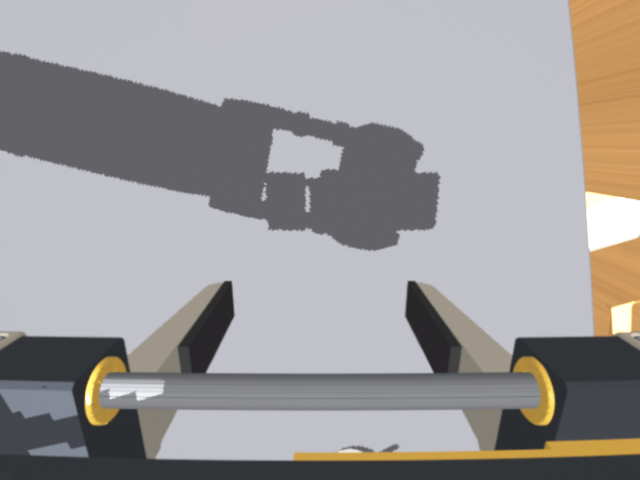

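```bash
cat > h.py <<'E'
from cell import *
import cv2, numpy as np
from scipy.spatial.transform import Rotation as R
def ray(r,uv):
    K=np.array([[r["fx"],0,r["cx"]],[0,r["fy"],r["cy"]],[0,0,1]])
    p=cv2.undistortPoints(np.array([[uv]],float),K,np.array([r["k1"],0,0,0.]))[0,0]
    T=np.array(r["T"]); return T[:3,3],T[:3,:3]@np.array([p[0],p[1],1])
def onz(r,uv,z):
    o,d=ray(r,uv); return o+d*(z-o[2])/d[2]
def proj(r,P):
    T=np.array(r["T"]);q=T[:3,:3].T@(np.array(P)-T[:3,3])
    K=np.array([[r["fx"],0,r["cx"]],[0,r["fy"],r["cy"]],[0,0,1]])
    return cv2.projectPoints(q.reshape(1,1,3),np.zeros(3),np.zeros(3),K,np.array([r["k1"],0,0,0.]))[0].ravel()
def totool(P,o=None):
    "world point -> tool-frame mm offset of TCP"
    o=o or get_obs(); return R.from_rotvec(o["orientation"]).inv().apply(np.array(P)-o["tool_pos"])*1000
E
python3 - <<'E'
from h import *
r=read_camera("top");c=r["color"]
k=c[180:310,200:430];cv2.imwrite("pics/top1z.png",cv2.resize(k,None,fx=3.4,fy=3.4,interpolation=cv2.INTER_CUBIC))
print("sleeve",onz(r,(271,240),.035),"bin c",onz(r,(248,242),.03))
for uv in [(374,203),(411,206),(404,291),(363,288)]:print(onz(r,uv,.012))
print("pin",onz(r,(391,226),.045),"handle",onz(r,(387,266),.075))
o=get_obs();print(R.from_rotvec(o["orientation"]).as_matrix().round(3))
T=np.linalg.inv(np.block([[R.from_rotvec(o["orientation"]).as_matrix(),o["tool_pos"][:,None]],[np.array([[0,0,0,1]])]]))@np.array(read_camera("wrist")["T"]);print(T.round(3))
E
```

```text
sleeve [0.57867369 0.12808703 0.035     ] bin c [0.57295368 0.19186317 0.03      ]
[ 0.69305384 -0.15912802  0.012     ]
[ 0.68587089 -0.26393785  0.012     ]
[ 0.44501319 -0.24125394  0.012     ]
[ 0.45164293 -0.12794515  0.012     ]
pin [ 0.6209369  -0.20192785  0.045     ] handle [ 0.5064893  -0.18593621  0.075     ]
[[-0.963  0.268 -0.001]
 [ 0.268  0.963 -0.001]
 [ 0.    -0.001 -1.   ]]
[[ 0.    -0.962 -0.273  0.077]
 [ 1.     0.     0.     0.   ]
 [ 0.    -0.273  0.962 -0.169]
 [ 0.     0.     0.     1.   ]]
```

View pics/top1z.png

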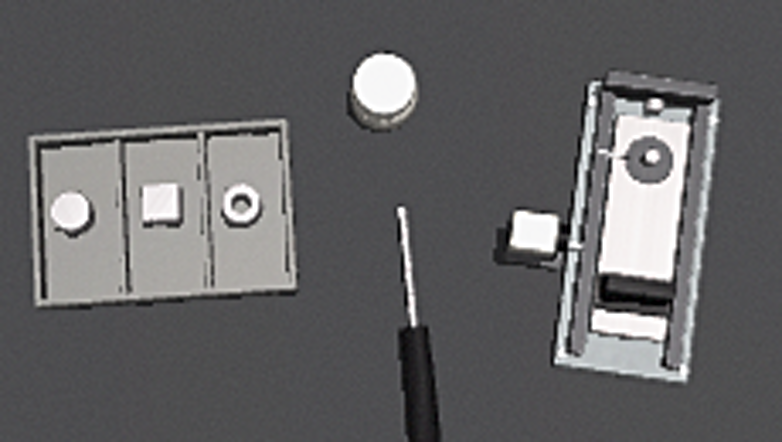

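The sleeve is in the right-hand bin compartment (top picture, pixel 271,240). The fixture is at about (388,247), yawed roughly -6°, with the pin at (391,226) and the handle at (387,266). I'm moving over the sleeve now.

Call:
{"name": "arm_command", "arguments": {"increments": [{"dp": [-52, -30, 0], "spin": 10, "claw": 0.2}, {"dp": [-104, -60, 0], "spin": 20, "claw": 0.3}, {"dp": [-156, -90, 0], "spin": 30, "claw": 0.3}, {"dp": [-208, -120, 0], "spin": 40, "claw": 0.3}, {"dp": [-260, -150, 0], "spin": 50, "claw": 0.3}], "force": 25}}

```text
time: 0.88
tool_pos: [0.3655, 0.3378, 0.2143]
orientation: [1.709, 2.636, -0.001]
ft_force: [0.5, 0.8, -0.9]
gripper_width: 0.0646
```

```bash
python3 - <<'E'
from h import *
o=get_obs();print(o['tool_pos'],o['gripper_width'],o['joints'],R.from_rotvec(o["orientation"]).as_matrix().round(3))
print(totool([.5787,.128,.215]))
E
```

```text
[0.36550893 0.33781429 0.21432973] 0.06460290315834039 [ 5.03015402e-01 -4.40730781e-02  1.80890849e+00 -4.12988243e-04
  1.37695407e+00  8.24170675e-02] [[-0.408  0.913  0.   ]
 [ 0.913  0.408 -0.   ]
 [-0.    -0.    -1.   ]]
[-278.58416078  108.91950203   -0.57097846]
```

Call:
{"name": "arm_command", "arguments": {"increments": [{"dp": [-56, 22, 0], "spin": 6, "claw": 0.3}, {"dp": [-112, 44, 0], "spin": 12, "claw": 0.3}, {"dp": [-168, 66, 0], "spin": 18, "claw": 0.3}, {"dp": [-223, 88, 0], "spin": 24, "claw": 0.3}, {"dp": [-279, 109, 0], "spin": 30, "claw": 0.3}]}}

```text
time: 1.5
tool_pos: [0.5801, 0.1261, 0.2144]
orientation: [2.336, 2.1, -0.0]
ft_force: [1.2, 0.8, -0.7]
gripper_width: 0.0643
```

```bash
python3 - <<'E'
from h import *
o=get_obs();print(o['tool_pos'],o['gripper_width'],o['dq'].round(3),R.from_rotvec(o["orientation"]).as_matrix().round(3))
r=read_camera("wrist");cv2.imwrite("pics/w1.png",r["color"]);print(proj(r,[.5787,.128,.035]))
E
```

```text
[0.58012629 0.12613289 0.21436787] 0.06429515774162933 [-0.627  0.615 -0.698  0.002  0.077  0.205] [[ 0.106  0.994  0.   ]
 [ 0.994 -0.106 -0.   ]
 [-0.     0.    -1.   ]]
[317.0332166  224.55535727]
```

View pics/w1.png

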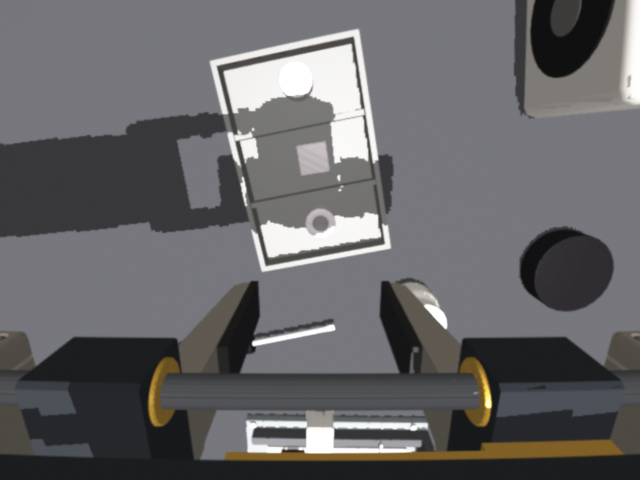

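```bash
python3 - <<'E'
from h import *
o=get_obs();r=read_camera("wrist");c=r["color"];print(o['tool_pos'],o['dq'].round(3))
k=c[190:270,270:380];cv2.imwrite("pics/w2.png",cv2.resize(k,None,fx=7,fy=7,interpolation=cv2.INTER_NEAREST))
g=cv2.cvtColor(c,cv2.COLOR_BGR2GRAY)
print(g[200:246:2,300:344:2])
E
```

```text
[0.58424035 0.12020871 0.2140173 ] [ 0.064 -0.054  0.072  0.019  0.008 -0.037]
[[113 114 115 113 113 115 118 117 117 117 115 114 114 114 114 114 113 113
  113 113 113 113]
 [113 114 114 115 116 126 142 140 138 136 122 115 113 114 113 114 114 114
  114 114 114 114]
 [113 113 114 126 154 184 192 193 192 187 171 140 119 111 113 113 114 114
  113 114 115 113]
 [113 112 134 178 192 192 189 188 187 189 188 184 167 119 110 113 114 114
  114 113 113 113]
 [115 123 172 188 185 184 180 178 177 179 182 186 186 158 113 113 114 115
  114 113 114 112]
 [119 163 186 184 180 165 139 126 127 146 169 179 183 182 149 115 114 114
  113 114 115 114]
 [130 177 185 183 162 122 114 114 113 114 129 170 179 181 172 120 114 119
  157 115 115 113]
 [140 182 182 173 127 113 114 114 113 113 114 139 178 181 178 131 148 193
  241 158 124 120]
 [149 176 179 165 112 113 113 114 114 114 113 123 171 179 180 211 245 249
  248 229 243 227]
 [156 179 177 162 113 113 114 113 113 113 113 119 171 180 177 218 249 249
  249 249 249 248]
 [139 182 183 174 123 116 117 119 118 118 115 136 178 180 181 230 249 249
  249 249 249 249
[... 418 characters left out ...]
2 221 243 248 249 248 248 248
  248 248 248 248]
 [247 248 248 248 247 242 230 228 218 226 244 248 248 248 248 248 248 248
  248 248 248 248]
 [247 247 248 248 248 248 248 248 248 248 248 248 248 248 248 248 248 248
  248 248 248 248]
 [247 248 247 248 248 248 248 248 248 248 248 248 248 248 248 248 248 248
  247 240 237 237]
 [247 247 247 247 247 248 248 248 248 248 248 248 248 247 247 247 247 235
  165 124 114 110]
 [247 247 247 248 248 248 247 247 244 237 237 237 235 184 165 165 163 145
  101  92  86  80]
 [247 247 247 247 247 247 245 191 151 114 113 110 108  98  91  84  80  78
   74  73  74  75]
 [236 236 234 182 164 163 159 115  96  90  83  79  76  75  74  74  74  75
   74  76  80  89]]
```

View pics/w2.png

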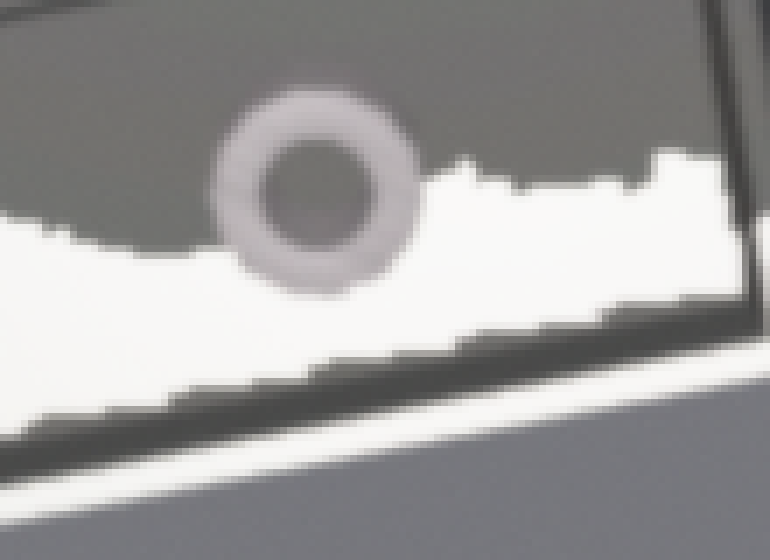

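```bash
cat >> h.py <<'E'
def hole(r,x0,x1,y0,y1,th,zz,inv=True,amin=60):
    g=cv2.cvtColor(r["color"],cv2.COLOR_BGR2GRAY)[y0:y1,x0:x1]
    m=cv2.threshold(g,th,255,cv2.THRESH_BINARY_INV if inv else cv2.THRESH_BINARY)[1]
    out=[]
    for c in cv2.findContours(m,cv2.RETR_CCOMP,cv2.CHAIN_APPROX_NONE)[0]:
        a=cv2.contourArea(c)
        if a>amin and len(c)>5:
            e=cv2.fitEllipse(c); q=(e[0][0]+x0,e[0][1]+y0); out.append((a,q,e[1],onz(r,q,zz)))
    return out
E
python3 - <<'E'
from h import *
o=get_obs();r=read_camera("wrist");print(o['tool_pos'],o['dq'].round(3))
for h in hole(r,306,325,208,228,140,.035):print(h, totool(list(h[3][:2])+[.0085]))
t=read_camera("top")
for h in hole(t,262,280,232,250,140,.035,amin=3):print("top",h)
E
```

```text
[0.58182594 0.12315358 0.21387296] [ 0.074 -0.049  0.062  0.044  0.033 -0.017]
(161.5, (317.573748588562, 220.00140285491943), (14.21320629119873, 14.720142364501953), array([0.58161182, 0.12946218, 0.035     ])) [  4.22278678   1.25334283 205.31737876]
top (190.5, (269.32063913345337, 241.45349025726318), (16.72588539123535, 20.820709228515625), array([0.57454586, 0.13260292, 0.035     ]))
top (13.0, (263.56371569633484, 242.54887866973877), (2.663426637649536, 7.195394039154053), array([0.57125599, 0.14836433, 0.035     ]))
```

Call:
{"name": "arm_command", "arguments": {"increments": [{"dp": [2, 1, 35], "spin": 0, "claw": 0.3}, {"dp": [4, 1, 70], "spin": 0, "claw": 0.3}, {"dp": [5, 1, 105], "spin": 0, "claw": 0.3}, {"dp": [5, 1, 125], "spin": 0, "claw": 0.3}, {"dp": [5, 1, 125], "spin": 0, "claw": 0.3}]}}

```text
time: 2.33
tool_pos: [0.5788, 0.1326, 0.0877]
orientation: [-2.331, -2.103, 0.005]
ft_force: [-1.0, -0.2, 0.6]
gripper_width: 0.0642
```

```bash
python3 - <<'E'
from h import *
import time
o=get_obs();r=read_camera("wrist");c=r["color"];print(o['tool_pos'],o['dq'].round(3),proj(r,[.5816,.1295,.035]))
u=proj(r,[.5816,.1295,.035]).astype(int)
k=c[u[1]-50:u[1]+50,u[0]-60:u[0]+60];cv2.imwrite("pics/w3.png",cv2.resize(k,None,fx=6,fy=6,interpolation=cv2.INTER_NEAREST))
for h in hole(r,u[0]-18,u[0]+18,u[1]-18,u[1]+18,140,.035):print(h, totool(list(h[3][:2])+[.0085]))
E
```

```text
[0.57878318 0.1326438  0.08769707] [-0.008 -0.03  -0.048  0.     0.008  0.   ] [323.46362482 271.15551214]
(383.5, (np.float64(323.84325218200684), np.float64(270.696382522583)), (21.230121612548828, 23.102548599243164), array([0.58188659, 0.12980054, 0.035     ])) [-2.47327617  2.10192851 80.81308589]
```

View pics/w3.png

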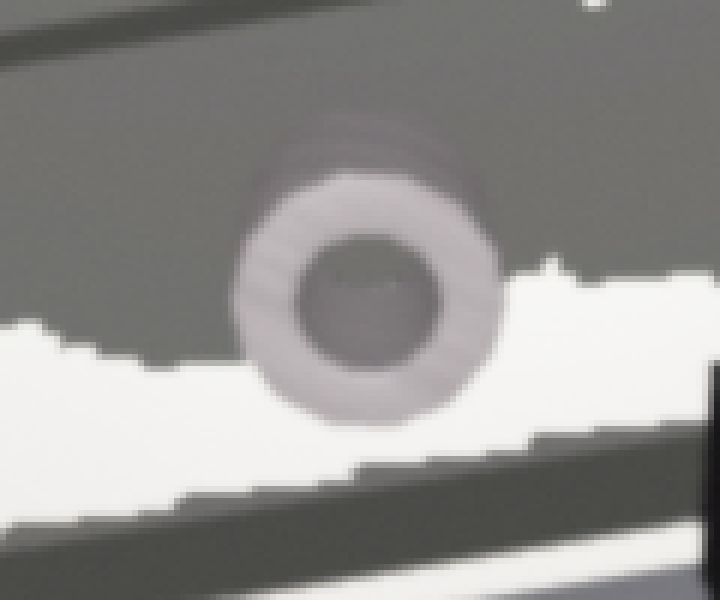

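The ring and bore are clear, with the bore centre at (324,271), giving world (0.582, 0.130). That agrees with the first look. Now I'll go down to grasp.

Call:
{"name": "arm_command", "arguments": {"increments": [{"dp": [-2.5, 2, 25], "spin": 0, "claw": 0.3}, {"dp": [-2.5, 2, 50], "spin": 0, "claw": 0.3}, {"dp": [-2.5, 2, 70], "spin": 0, "claw": 0.3}, {"dp": [-2.5, 2, 78], "spin": 0, "claw": 0.3}, {"dp": [-2.5, 2, 78], "spin": 0, "claw": 0.3}]}}

```text
time: 3.0
tool_pos: [0.582, 0.1299, 0.0115]
orientation: [-2.332, -2.104, 0.001]
ft_force: [0.1, 0.6, 0.0]
gripper_width: 0.0646
```

```bash
python3 - <<'E'
from h import *
o=get_obs();print(o['tool_pos'],o['ft_force'],o['dq'].round(3),totool([.5818,.1297,.0085]))
E
```

```text
[0.58195045 0.12985021 0.01147628] [0.13396271 0.61280782 0.03082861] [-0.001 -0.014 -0.013  0.001  0.002 -0.   ] [-0.16455953 -0.13080373  2.97644745]
```

Call:
{"name": "arm_command", "arguments": {"increments": [{"dp": [0, 0, 2.5], "spin": 0, "claw": 0.3}, {"dp": [0, 0, 2.5], "spin": 0, "claw": 0.7}, {"dp": [0, 0, 2.5], "spin": 0, "claw": 0.8}, {"dp": [0, 0, 2.5], "spin": 0, "claw": 0.8}, {"dp": [0, 0, 2.5], "spin": 0, "claw": 0.8}], "force": 25}}

```text
time: 3.62
tool_pos: [0.582, 0.1299, 0.0091]
orientation: [-2.332, -2.104, 0.001]
ft_force: [-1.2, -0.8, 1.9]
gripper_width: 0.0321
```

Call:
{"name": "arm_command", "arguments": {"increments": [{"dp": [0, 0, -30], "spin": 0, "claw": 0.8}, {"dp": [0, 0, -80], "spin": 0, "claw": 0.8}, {"dp": [-30, 8, -120], "spin": 0, "claw": 0.8}, {"dp": [-80, 20, -150], "spin": 0, "claw": 0.8}, {"dp": [-140, 32, -150], "spin": 0, "claw": 0.8}]}}

```text
time: 4.25
tool_pos: [0.6017, -0.0138, 0.1626]
orientation: [2.328, 2.103, 0.005]
ft_force: [0.3, -0.3, -2.3]
gripper_width: 0.032
```

```bash
python3 - <<'E'
from h import *
o=get_obs();print(o['tool_pos'],o['gripper_width'],o['dq'].round(3),totool([.628,-.275,.16]))
E
```

```text
[ 0.60166832 -0.01383678  0.16256875] 0.03202535634814707 [-0.825  0.119 -0.056 -0.007  0.002 -0.802] [-257.16970494   52.54420285    3.00518994]
```

Call:
{"name": "arm_command", "arguments": {"increments": [{"dp": [-60, 13, 0], "spin": 0, "claw": 0.8}, {"dp": [-120, 26, 0], "spin": 0, "claw": 0.8}, {"dp": [-180, 39, 0], "spin": 0, "claw": 0.8}, {"dp": [-230, 50, 0], "spin": 0, "claw": 0.8}, {"dp": [-257, 52, 0], "spin": 0, "claw": 0.8}]}}

```text
time: 4.88
tool_pos: [0.6269, -0.2772, 0.1622]
orientation: [2.33, 2.102, 0.004]
ft_force: [0.6, 0.4, -1.5]
gripper_width: 0.0322
```

```bash
python3 - <<'E'
from h import *
for i in range(4): r=read_camera("wrist")
o=get_obs();r=read_camera("wrist");c=r["color"];print(o['tool_pos'],o['dq'].round(3),o['gripper_width'],proj(r,[.621,-.202,.045]))
cv2.imwrite("pics/w4.png",c)
E
```

```text
[ 0.62725668 -0.27373922  0.16253163] [ 0.023 -0.014  0.011  0.    -0.    -0.   ] 0.03203140472413423 [301.06319453 156.37683987]
```

View pics/w4.png

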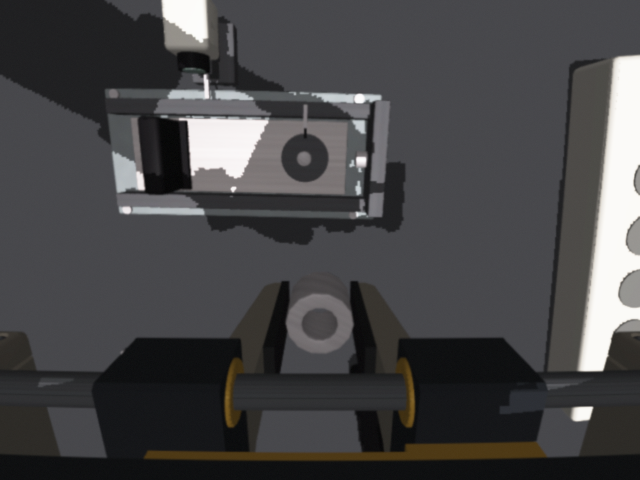

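```bash
python3 - <<'E'
from h import *
r=read_camera("wrist");c=r["color"]
k=c[50:225,100:400];cv2.imwrite("pics/w5.png",cv2.resize(k,None,fx=2.6,fy=2.6,interpolation=cv2.INTER_CUBIC))
k=c[125:190,270:340];cv2.imwrite("pics/w5p.png",cv2.resize(k,None,fx=8,fy=8,interpolation=cv2.INTER_NEAREST))
k=c[55:135,180:320];cv2.imwrite("pics/w5m.png",cv2.resize(k,None,fx=5.5,fy=5.5,interpolation=cv2.INTER_NEAREST))
E
```

```text
(no output)
```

View pics/w5.png

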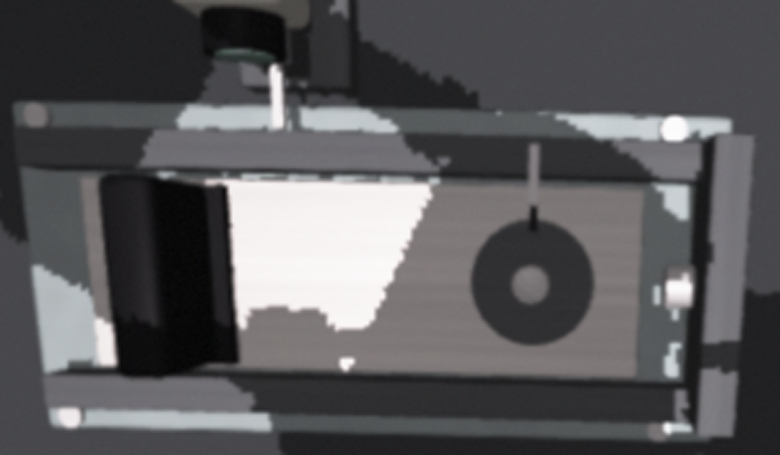

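View pics/w5p.png

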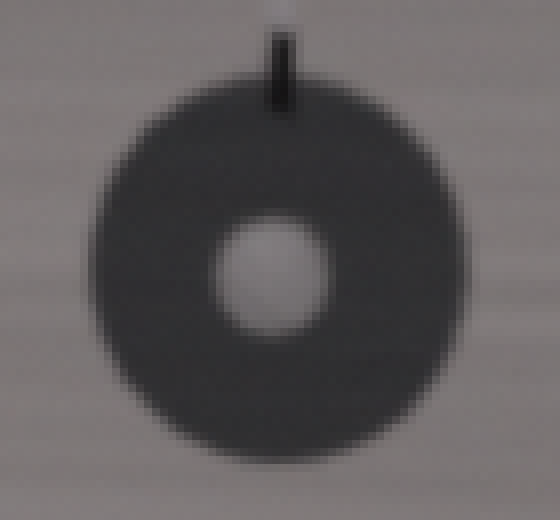

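View pics/w5m.png

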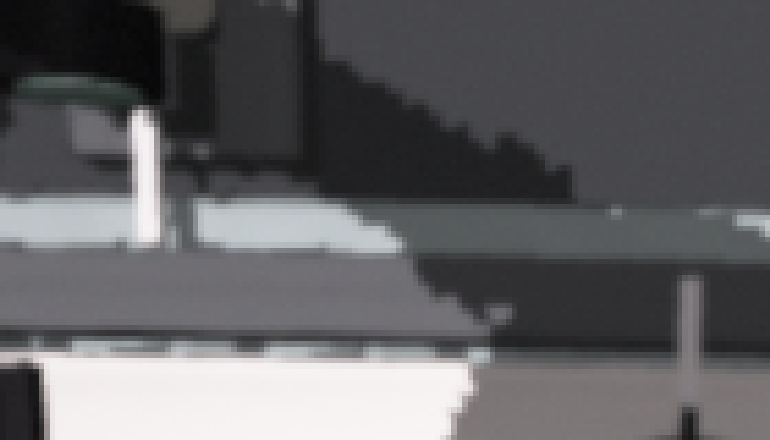

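```bash
python3 - <<'E'
from h import *
o=get_obs();r=read_camera("wrist");print(o['tool_pos'],o['dq'].round(3))
f=lambda x,y:(100+x/2.6-.3,50+y/2.6-.3)
S=[onz(r,f(*p),.013) for p in [(35,115),(673,128),(70,417),(658,430)]]
for s in S:print("scr",s)
for a,b in((0,1),(2,3)):
    d=S[b]-S[a];print(np.degrees(np.arctan2(d[1],d[0])),np.hypot(*d[:2]))
for a,b in((2,0),(3,1)):
    d=S[b]-S[a];print(np.degrees(np.arctan2(d[1],d[0]))-90,np.hypot(*d[:2]))
disc=onz(r,(304.2,158.4),.031);pin=onz(r,(303.4,158.8),.049);pt=onz(r,(305,105),.034);mk=onz(r,(206.2,98.7),.034)
print("disc",disc,"pin",pin,"ptr",pt,"mark",mk)
ax=pt-disc;print("yaw ptr",np.degrees(np.arctan2(ax[1],ax[0]))-90,np.hypot(*ax[:2]))
d=mk-pt;print(d)
for y in(-5,-6,-6.5,-7):
    a=np.radians(y);print(y,d[:2]@[np.cos(a),np.sin(a)],d[:2]@[-np.sin(a),np.cos(a)])
# sleeve in hand: bore
T=R.from_rotvec(o["orientation"])
cv2.imwrite("pics/w6.png",cv2.resize(r["color"][265:365,270:370],None,fx=6,fy=6,interpolation=cv2.INTER_NEAREST))
print(proj(r,o["tool_pos"]+T.apply([0,0,-.0259])))
E
```

```text
[ 0.62757529 -0.27286022  0.16286372] [ 0.004 -0.003  0.    -0.005 -0.002 -0.002]
scr [ 0.46534216 -0.13315858  0.013     ]
scr [ 0.67384001 -0.15914006  0.013     ]
scr [ 0.45296376 -0.23307082  0.013     ]
scr [ 0.66145883 -0.25900888  0.013     ]
-7.103166802770571 0.21011042625530046
-7.091509996195942 0.21010230478460737
-7.0625417020043955 0.10067611605770528
-7.067150893824021 0.10063336539140226
disc [ 0.62299315 -0.20334882  0.031     ] pin [ 0.62303811 -0.2031563   0.049     ] ptr [ 0.62830564 -0.16196132  0.034     ] mark [ 0.55043526 -0.14914767  0.034     ]
yaw ptr -7.314478144575162 0.041727066463623154
[-0.07787039  0.01281365  0.        ]
-5 -0.0786908476331516 0.005978034229797665
-6 -0.07878319371898379 0.004603779090441095
-6.5 -0.07882036893803158 0.003916099455976117
-7 -0.07885154168081927 0.00322812159537577
[318.24162564 324.16588736]
```

View pics/w6.png

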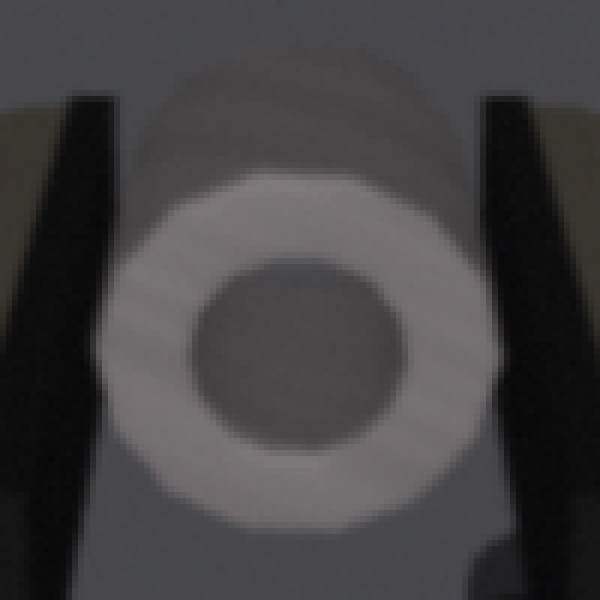

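Pin is at (0.623, -0.203), fixture yaw is -7.1° (four screws agree) and the mark is about 78.9 mm out. The sleeve sits centred in the jaws to within 0.5 mm. Next I'll position it above the pin.

Call:
{"name": "arm_command", "arguments": {"increments": [{"dp": [20, -4, 0], "spin": 1, "claw": 0.8}, {"dp": [45, -8, 20], "spin": 1, "claw": 0.8}, {"dp": [68.3, -12.3, 50], "spin": 1, "claw": 0.8}, {"dp": [68.3, -12.3, 85], "spin": 1, "claw": 0.8}, {"dp": [68.3, -12.3, 85], "spin": 1, "claw": 0.8}]}}

```text
time: 5.85
tool_pos: [0.6202, -0.2009, 0.0748]
orientation: [-2.343, -2.088, -0.002]
ft_force: [0.3, 0.1, -1.5]
gripper_width: 0.0321
```

```bash
python3 - <<'E'
from h import *
for i in range(3): r=read_camera("wrist")
o=get_obs();print(o['tool_pos'],o['dq'].round(3),totool([.623,-.2033,.0341]))
m=R.from_rotvec(o["orientation"]).as_matrix();print(np.degrees(np.arctan2(m[1,0],m[0,0]))-90, m[:,2])
r=read_camera("wrist");cv2.imwrite("pics/w7.png",r["color"])
E
```

```text
[ 0.62381736 -0.20398168  0.08001411] [-0.007 -0.007 -0.015 -0.001 -0.004 -0.   ] [ 0.62705015 -1.24679064 45.90523305]
-6.653106620818733 [ 0.00758846 -0.00186436 -0.99996947]
```

View pics/w7.png

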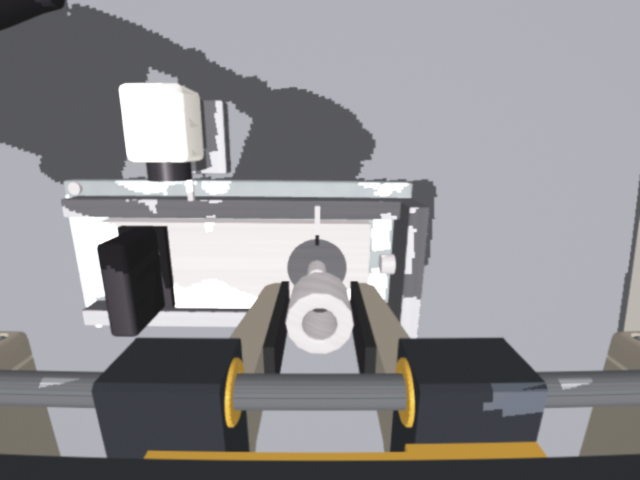

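Call:
{"name": "arm_command", "arguments": {"increments": [{"dp": [0.3, -0.8, 6], "spin": 0, "claw": 0.8}, {"dp": [0.5, -1, 12], "spin": 0, "claw": 0.8}, {"dp": [0.5, -1, 18], "spin": 0, "claw": 0.8}, {"dp": [0.5, -1, 21], "spin": 0, "claw": 0.8}, {"dp": [0.5, -1, 21], "spin": 0, "claw": 0.8}]}}

```text
time: 6.68
tool_pos: [0.6229, -0.2037, 0.0588]
orientation: [2.342, 2.084, 0.007]
ft_force: [-0.2, -0.5, -2.7]
gripper_width: 0.0321
```

```bash
python3 - <<'E'
from h import *
r=read_camera("wrist")
o=get_obs();print(o['tool_pos'],o['dq'].round(3),o['ft_force'],totool([.623,-.2033,.0341]))
m=R.from_rotvec(o["orientation"]).as_matrix();print(np.degrees(np.arctan2(m[1,0],m[0,0]))-90, m[:,2])
r=read_camera("wrist");cv2.imwrite("pics/w8.png",cv2.resize(r["color"][180:370,220:420],None,fx=3,fy=3,interpolation=cv2.INTER_CUBIC))
E
```

```text
[ 0.62318771 -0.20377312  0.05916254] [ 0.001 -0.006 -0.006 -0.001  0.001 -0.   ] [-0.57075089 -0.93484461 -1.1654962 ] [ 0.47792786 -0.44606864 25.05917885]
-6.672258306531788 [ 0.00797268 -0.0021306  -0.99996595]
```

View pics/w8.png

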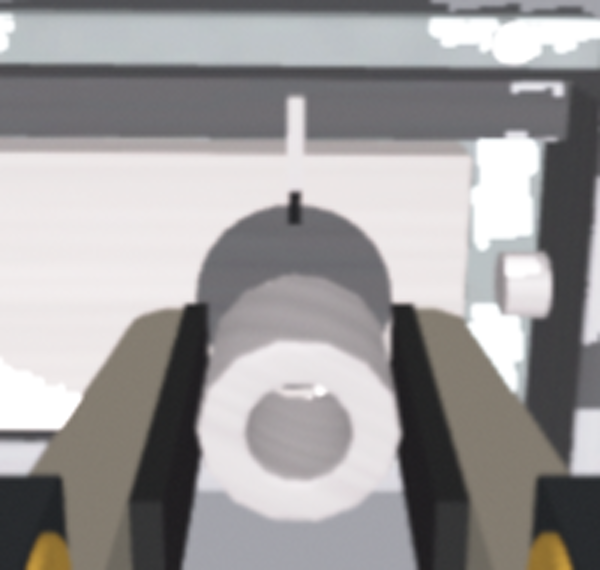

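Call:
{"name": "arm_command", "arguments": {"increments": [{"dp": [0.4, -0.4, 5], "spin": 0, "claw": 0.8}, {"dp": [0.4, -0.4, 10], "spin": 0, "claw": 0.8}, {"dp": [0.4, -0.4, 15], "spin": 0, "claw": 0.8}, {"dp": [0.4, -0.4, 20], "spin": 0, "claw": 0.8}, {"dp": [0.4, -0.4, 23], "spin": 0, "claw": 0.8}]}}

```text
time: 7.4
tool_pos: [0.623, -0.2033, 0.0358]
orientation: [2.342, 2.084, 0.007]
ft_force: [0.1, -0.0, -0.9]
gripper_width: 0.0322
```

```bash
python3 - <<'E'
from h import *
r=read_camera("wrist")
o=get_obs();print(o['tool_pos'],o['dq'].round(3),o['ft_force'],totool([.623,-.2033,.0341]))
E
```

```text
[ 0.6228055  -0.2032698   0.03555309] [ 0.001 -0.003  0.     0.     0.01   0.   ] [-0.51604569  0.03824725 -2.13441056] [-0.00595516  0.18560989  1.45455364]
```

Call:
{"name": "arm_command", "arguments": {"increments": [{"dp": [0, 0, 1], "spin": 0, "claw": 0.8}, {"dp": [0, 0, 1.8], "spin": 0, "claw": 0.8}, {"dp": [0, 0, 1.8], "spin": 0, "claw": 0.8}, {"dp": [0, 0, 1.8], "spin": 0, "claw": 0.55}, {"dp": [0, 0, 1.8], "spin": 0, "claw": 0.4}]}}

```text
time: 8.07
tool_pos: [0.6231, -0.2034, 0.0339]
orientation: [2.342, 2.084, 0.007]
ft_force: [0.3, -0.5, 0.3]
gripper_width: 0.0493
```

```bash
python3 - <<'E'
from h import *
r=read_camera("wrist")
o=get_obs();print(o['tool_pos'],o['dq'].round(3),o['ft_force'],o['gripper_width'])
r=read_camera("wrist");cv2.imwrite("pics/w9.png",r["color"])
E
```

```text
[ 0.62300211 -0.20341585  0.03384446] [0.001 0.002 0.002 0.    0.001 0.001] [ 0.44338389  1.21239568 -0.66941518] 0.05321563971589088
```

View pics/w9.png

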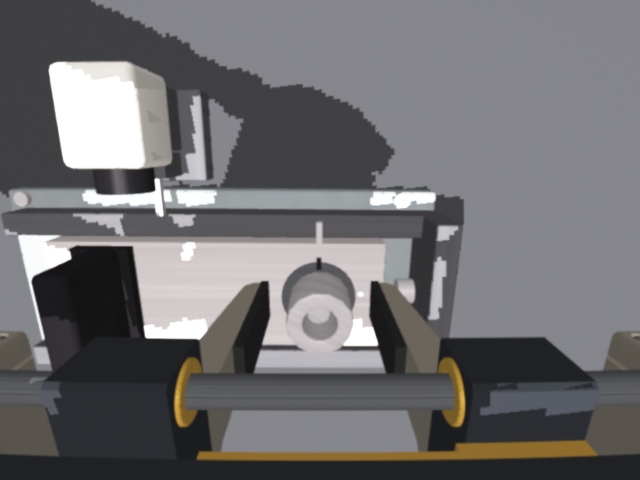

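Call:
{"name": "arm_command", "arguments": {"increments": [{"dp": [0, 0, -15], "spin": 0, "claw": 0.4}, {"dp": [0, 0, -45], "spin": 0, "claw": 0.4}, {"dp": [0, 0, -75], "spin": 0, "claw": 0.4}, {"dp": [0, -45, -80], "spin": 0.4, "claw": 0.4}, {"dp": [0, -95, -80], "spin": 0.4, "claw": 0.4}]}}

```text
time: 8.8
tool_pos: [0.5283, -0.1928, 0.1154]
orientation: [2.346, 2.074, 0.009]
ft_force: [-0.3, 0.2, 0.5]
gripper_width: 0.055
```

```bash
python3 - <<'E'
from h import *
for i in range(3):r=read_camera("wrist")
o=get_obs();print(o['tool_pos'],o['dq'].round(3),o['ft_force'],o['gripper_width'],totool([.5138,-.1897,.037]))
r=read_camera("wrist");cv2.imwrite("pics/w10.png",r["color"])
for z in (.060,.061): print(proj(r,[.623,-.2033,z]))
u=proj(r,[.623,-.2033,.06]).astype(int);print(r["range_z"][u[1]-12:u[1]+13:3,u[0]-12:u[0]+13:3].round(3))
m=R.from_rotvec(o["orientation"]).as_matrix();print(np.degrees(np.arctan2(m[1,0],m[0,0]))-90, m[:,2])
T=np.array(r["T"]);
for du in((0,-11),(0,11),(11,0),(-11,0)):
    p=u+du;q=T[:3,3]+ray(r,p)[1]*r["range_z"][p[1],p[0]];print(q)
E
```

```text
[ 0.52587938 -0.19133002  0.11302205] [ 0.01   0.043 -0.107  0.006 -0.02   0.007] [ 0.76677622 -0.71350578  0.58832137] 0.05519118827985686 [  0.14289321 -12.6839235   75.94088295]
[462.35980634 266.35289314]
[462.95143428 266.83809682]
[[0.233 0.234 0.234 0.235 0.234 0.233 0.234 0.233 0.235]
 [0.235 0.234 0.235 0.247 0.246 0.25  0.236 0.235 0.235]
 [0.234 0.245 0.245 0.246 0.246 0.25  0.243 0.236 0.236]
 [0.236 0.246 0.246 0.245 0.246 0.25  0.245 0.24  0.236]
 [0.247 0.247 0.247 0.246 0.253 0.248 0.245 0.24  0.236]
 [0.257 0.257 0.255 0.252 0.25  0.247 0.244 0.    0.238]
 [0.239 0.251 0.25  0.248 0.247 0.245 0.242 0.239 0.238]
 [0.238 0.241 0.245 0.246 0.244 0.242 0.24  0.238 0.237]
 [0.238 0.238 0.24  0.24  0.239 0.238 0.239 0.24  0.239]]
-7.127074242734835 [ 0.00643328 -0.00112472 -0.99997867]
[ 0.6234994  -0.1957622   0.05834438]
[ 0.62401124 -0.21247713  0.05664409]
[ 0.63101833 -0.20468088  0.05826748]
[ 0.61954246 -0.20668939  0.04824398]
```

View pics/w10.png

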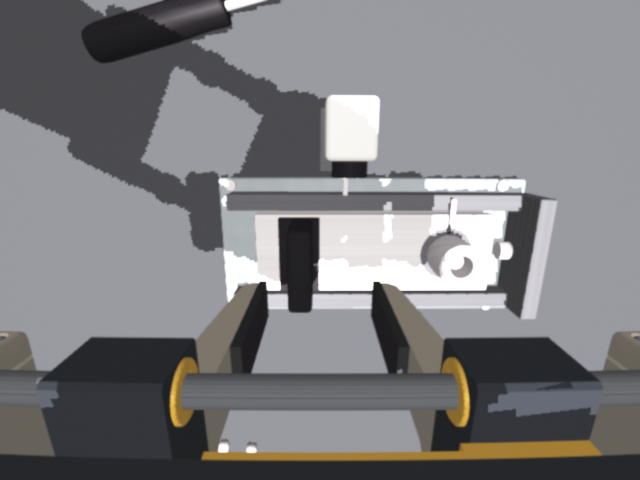

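The sleeve ring's top reads about z=58 mm against 60 mm nominal, so it's seated on the pin and released. I'm moving down to the handle.

Call:
{"name": "arm_command", "arguments": {"increments": [{"dp": [0, -9, 0], "spin": 0, "claw": 0.4}, {"dp": [0, -12.7, 10], "spin": 0, "claw": 0.4}, {"dp": [0, -12.7, 35], "spin": 0, "claw": 0.4}, {"dp": [0, -12.7, 60], "spin": 0, "claw": 0.4}, {"dp": [0, -12.7, 75], "spin": 0, "claw": 0.4}]}}

```text
time: 9.62
tool_pos: [0.5155, -0.1905, 0.0371]
orientation: [2.35, 2.076, 0.007]
ft_force: [0.3, 0.3, -0.7]
gripper_width: 0.055
```

Call:
{"name": "arm_command", "arguments": {"increments": [{"dp": [0, 0, 0], "spin": 0, "claw": 0.4}, {"dp": [0, 0, 0], "spin": 0, "claw": 0.6}, {"dp": [0, 0, 0], "spin": 0, "claw": 0.8}, {"dp": [0, 0, 0], "spin": 0, "claw": 0.95}, {"dp": [0, 0, 0], "spin": 0, "claw": 0.95}], "force": 50}}

```text
time: 10.25
tool_pos: [0.514, -0.1903, 0.0373]
orientation: [2.352, 2.079, 0.003]
ft_force: [-14.1, -0.2, 9.9]
gripper_width: 0.0174
```

```bash
python3 - <<'E'
from h import *
r=read_camera("wrist")
o=get_obs();print(o['tool_pos'],o['dq'].round(3),o['ft_force'],o['gripper_width'],totool([.5138,-.1897,.037]))
r=read_camera("wrist");cv2.imwrite("pics/w11.png",r["color"])
m=R.from_rotvec(o["orientation"]).as_matrix();print(np.degrees(np.arctan2(m[1,0],m[0,0]))-90, m[:,2])
E
```

```text
[ 0.51330716 -0.1902647   0.03723524] [-0.002  0.001  0.003  0.007 -0.005  0.003] [-8.78877465  0.30738181  7.95644034] 0.015967884316005734 [0.62107869 0.41930403 0.23570261]
-7.057005610751034 [ 1.72477343e-03 -6.85870009e-04 -9.99998277e-01]
```

View pics/w11.png

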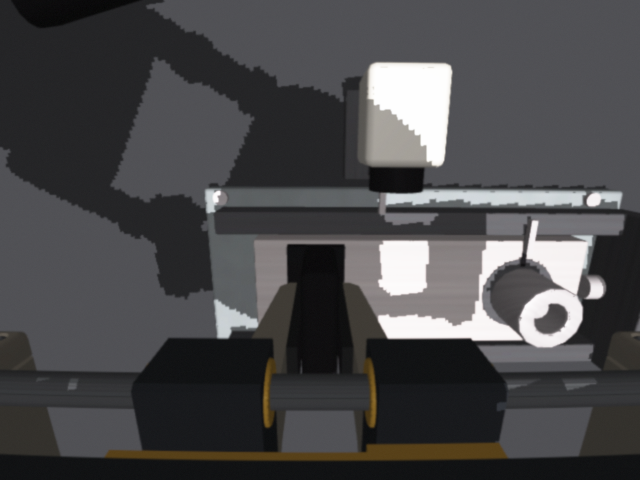

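Call:
{"name": "arm_command", "arguments": {"increments": [{"dp": [0, -8, 0], "spin": 0, "claw": 0.95}, {"dp": [0, -20, 0], "spin": 0, "claw": 0.95}, {"dp": [0, -34, 0], "spin": 0, "claw": 0.95}, {"dp": [0, -48, 0], "spin": 0, "claw": 0.95}, {"dp": [0, -60, 0], "spin": 0, "claw": 0.95}], "force": 55}}

```text
time: 10.98
tool_pos: [0.4551, -0.1829, 0.0372]
orientation: [2.351, 2.076, 0.006]
ft_force: [11.8, 0.5, -7.7]
gripper_width: 0.0162
```

```bash
python3 - <<'E'
from h import *
for i in range(4):r=read_camera("wrist")
o=get_obs();print(o['tool_pos'],o['dq'].round(3),o['ft_force'],o['gripper_width'],np.hypot(*(o['tool_pos'][:2]-[.5134,-.1903])))
r=read_camera("wrist");cv2.imwrite("pics/w12.png",r["color"])
E
```

```text
[ 0.45498385 -0.18289579  0.03726378] [ 0.002  0.007 -0.005  0.     0.     0.   ] [10.091817    0.2221429  -6.77114267] 0.0157605102308708 0.058883519909767736
```

View pics/w12.png

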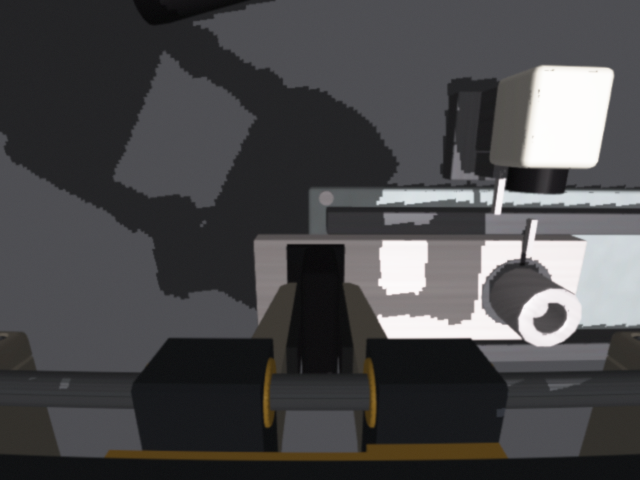

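```bash
cat > pm.py <<'E'
from h import *
import sys
o=get_obs();r=read_camera("wrist");c=r["color"]
x0,y0=470,165
cv2.imwrite(sys.argv[1],cv2.resize(c[y0:y0+100,x0:x0+100],None,fx=6,fy=6,interpolation=cv2.INTER_NEAREST))
print(o['tool_pos'],o['ft_force'],o['gripper_width'],np.abs(o['dq']).max())
a=np.radians(-7.09);ax=np.array([np.cos(a),np.sin(a)])
if len(sys.argv)>2:
    v=list(map(float,sys.argv[2:]))
    P=onz(r,(x0+v[0]/6-.5+.0,y0+v[1]/6-.5),.034);M=onz(r,(x0+v[2]/6-.5,y0+v[3]/6-.5),.034)
    d=(P-M)[:2];print("ptr",P,"mark",M,"ptr-mark along x,y mm",1000*d@ax,1000*d@[-ax[1],ax[0]])
E
python3 pm.py pics/p1.png
```

```text
[ 0.45508163 -0.1829232   0.03727234] [ 9.68835384  0.60354025 -7.13440445] 0.01563871777475166 0.00457099714519278
```

View pics/p1.png

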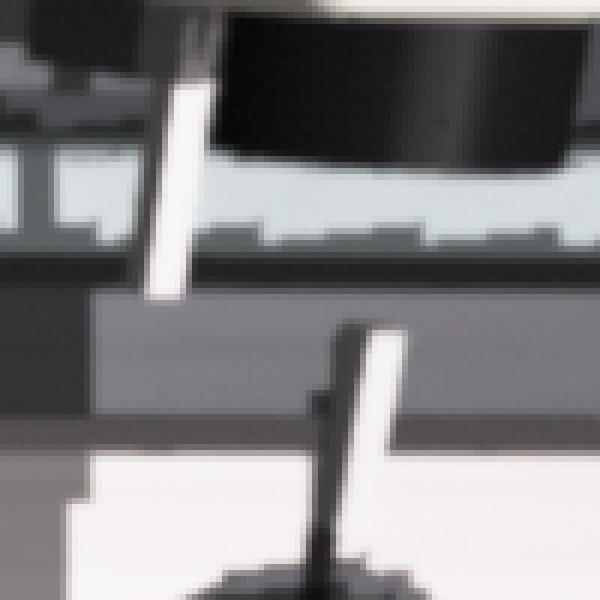

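```bash
python3 pm.py pics/p2.png 388 330 165 299
```

```text
[ 0.45512065 -0.18291277  0.03725691] [ 9.8419399  -0.22373681 -6.75382754] 0.015627922331137127 0.0021343456621372874
ptr [ 0.56964376 -0.1542555   0.034     ] mark [ 0.55035649 -0.14921385  0.034     ] ptr-mark along x,y mm 19.762065503754695 -2.622496924339759
```

Call:
{"name": "arm_command", "arguments": {"increments": [{"dp": [0, -6, 0], "spin": 0, "claw": 0.95}, {"dp": [0, -12, 0], "spin": 0, "claw": 0.95}, {"dp": [0, -17, 0], "spin": 0, "claw": 0.95}, {"dp": [0, -20, 0], "spin": 0, "claw": 0.95}, {"dp": [0, -20, 0], "spin": 0, "claw": 0.95}]}}

```text
time: 11.95
tool_pos: [0.4368, -0.1806, 0.0373]
orientation: [2.349, 2.073, 0.01]
ft_force: [11.2, -1.3, -8.7]
gripper_width: 0.0159
```

```bash
python3 pm.py pics/p3.png; python3 pm.py pics/p4.png
```

```text
[ 0.43680365 -0.18057503  0.03726475] [11.17327953 -1.2706839  -8.69523721] 0.015896864587560147 0.003879295929237434
[ 0.43684878 -0.18058332  0.0372739 ] [12.43769389 -0.72406679 -8.96944751] 0.015500113038726861 0.0024566773870236384
```

View pics/p4.png

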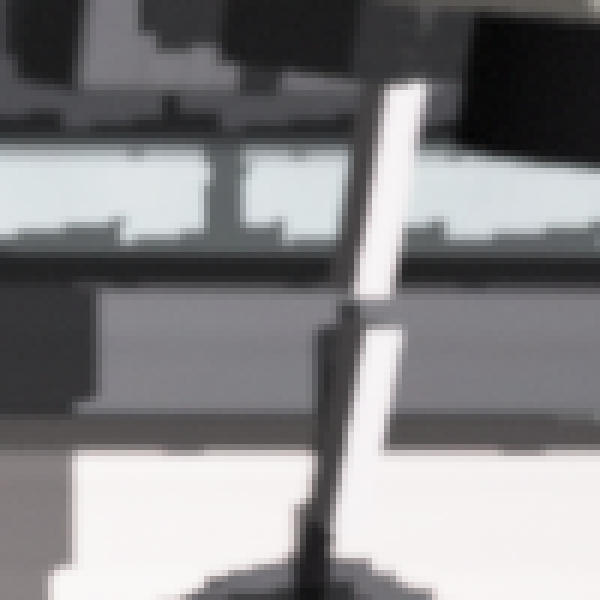

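```bash
python3 pm.py pics/p5.png 384 330 375 299
python3 - <<'E'
from h import *
for n in("top","side"):
    r=read_camera(n); u=proj(r,[.5504,-.149,.034]).astype(int)
    cv2.imwrite(f"pics/{n}5.png",cv2.resize(r["color"][u[1]-45:u[1]+45,u[0]-55:u[0]+65],None,fx=6,fy=6,interpolation=cv2.INTER_CUBIC))
E
```

```text
[ 0.43685224 -0.18058036  0.03723997] [11.36395737 -0.73327253 -8.04233931] 0.015693816255425652 0.0031387270734120295
ptr [ 0.55133319 -0.15207536  0.034     ] mark [ 0.55043583 -0.14926645  0.034     ] ptr-mark along x,y mm 1.2371965961578482 -2.6766741159472835
```

View pics/side5.png

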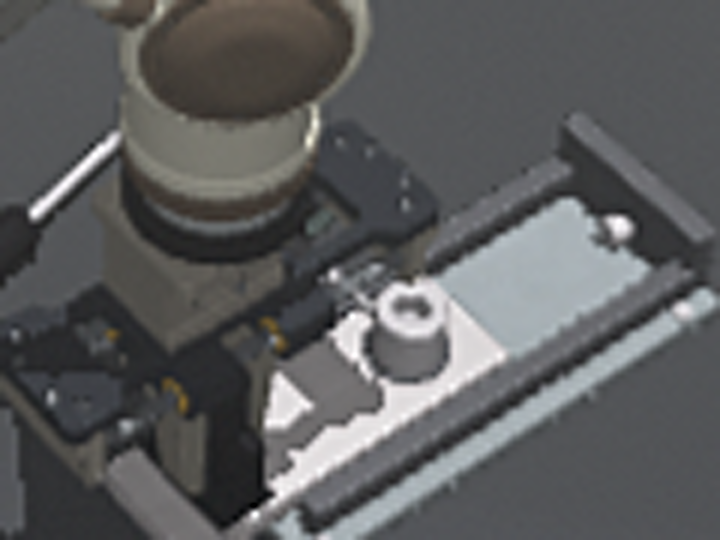

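View pics/top5.png

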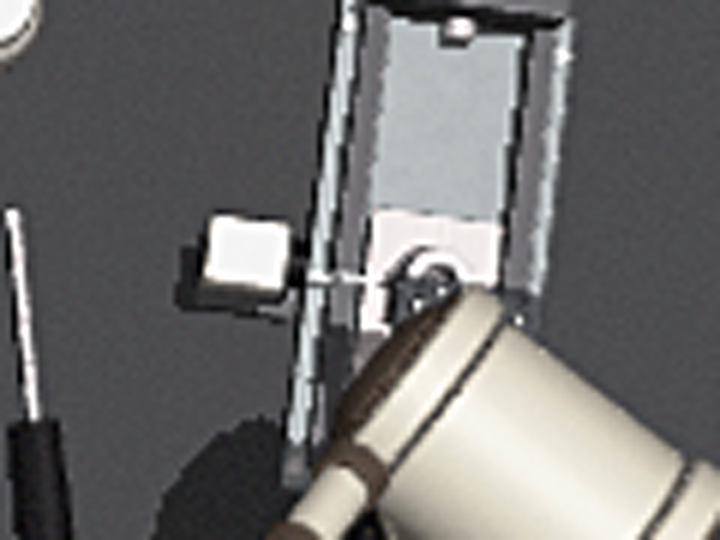

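Call:
{"name": "arm_command", "arguments": {"increments": [{"dp": [0, -2, 0], "spin": 0, "claw": 0.95}, {"dp": [0, -3, 0], "spin": 0, "claw": 0.95}, {"dp": [0, -3, 0], "spin": 0, "claw": 0.95}, {"dp": [0, -3, 0], "spin": 0, "claw": 0.95}, {"dp": [0, -3, 0], "spin": 0, "claw": 0.95}]}}

```text
time: 12.82
tool_pos: [0.4354, -0.1804, 0.0373]
orientation: [2.347, 2.071, 0.013]
ft_force: [11.8, -2.1, -9.0]
gripper_width: 0.0163
```

```bash
python3 pm.py pics/p6.png; python3 pm.py pics/p7.png
```

```text
[ 0.43539324 -0.18039054  0.03725223] [11.76606833 -2.14079723 -8.96015077] 0.016256780801131514 0.0011485083872014444
[ 0.43541574 -0.18040682  0.03727646] [11.88012237 -1.38718266 -8.60453673] 0.015689013353022967 0.0016007455102838577
```

View pics/p7.png

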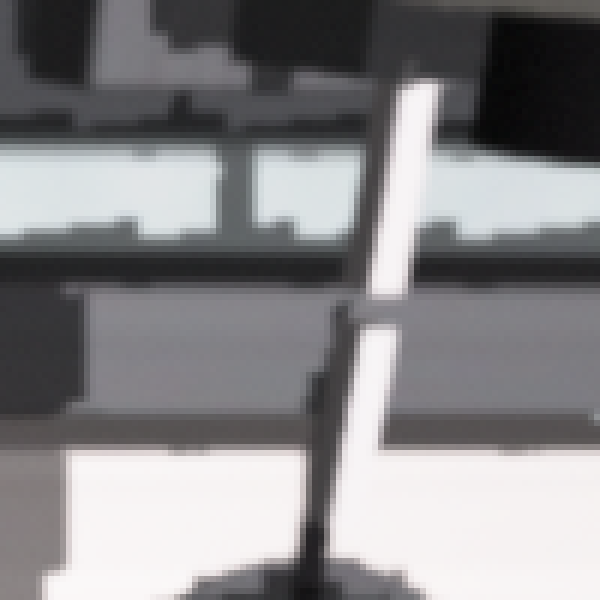

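```bash
python3 - <<'E'
from h import *
r=read_camera("wrist");g=cv2.cvtColor(r["color"],cv2.COLOR_BGR2GRAY)
x0,y0=470,165
m=cv2.threshold(g,205,255,cv2.THRESH_BINARY)[1]
a=np.radians(-7.09);ax=np.array([np.cos(a),np.sin(a)]);ay=np.array([-ax[1],ax[0]])
res={}
for nm,rows in(("mark",range(205,214)),("ptr",range(221,238))):
    L=[]
    for y in rows:
        s=g[y,x0+50:x0+78].astype(float)
        # half-max subpixel centre of brightest run
        t=(s.max()+np.median(s))/2; i=np.where(s>t)[0]
        if len(i)<3 or len(i)>10: continue
        l=i[0]-(s[i[0]]-t)/(s[i[0]]-s[i[0]-1]); h=i[-1]+(s[i[-1]]-t)/(s[i[-1]]-s[i[-1]+1])
        P=onz(r,(x0+50+(l+h)/2,y),.034)[:2]; L.append((P@ax,P@ay,y,h-l))
    L=np.array(L)*[1000,1000,1,1];res[nm]=L;print(nm,L.round(2))
print(np.median(res["ptr"][:,0])-np.median(res["mark"][:,0]))
E
```

```text
mark [[564.44 -75.5  205.     6.12]
 [564.45 -76.01 206.     6.44]
 [564.4  -76.52 207.     6.66]
 [564.34 -77.03 208.     6.77]
 [564.35 -77.55 209.     6.76]
 [564.37 -78.06 210.     6.78]
 [564.37 -78.58 211.     6.77]
 [564.42 -79.09 212.     6.56]
 [564.45 -79.61 213.     6.22]]
ptr [[564.43 -83.77 221.     6.05]
 [564.44 -84.29 222.     6.1 ]
 [564.47 -84.81 223.     6.12]
 [564.49 -85.34 224.     6.03]
 [564.46 -85.86 225.     6.03]
 [564.44 -86.39 226.     6.12]
 [564.45 -86.92 227.     6.08]
 [564.45 -87.45 228.     6.1 ]
 [564.47 -87.97 229.     6.09]
 [564.45 -88.5  230.     5.98]
 [564.38 -89.04 231.     6.11]
 [564.36 -89.57 232.     6.12]
 [564.35 -90.1  233.     6.16]
 [564.37 -90.63 234.     6.24]
 [564.37 -91.17 235.     6.19]
 [564.35 -91.7  236.     6.18]
 [564.32 -92.24 237.     6.38]]
0.039238393619939416
```

```bash
python3 - <<'E'
from h import *
r=read_camera("wrist");cv2.imwrite("pics/w20.png",r["color"]);o=get_obs();print(o['time'],o['tool_pos'],o['gripper_width'])
E
```

```text
13.025 [ 0.43540155 -0.18041915  0.03725843] 0.015885124305445007
```

View pics/w20.png

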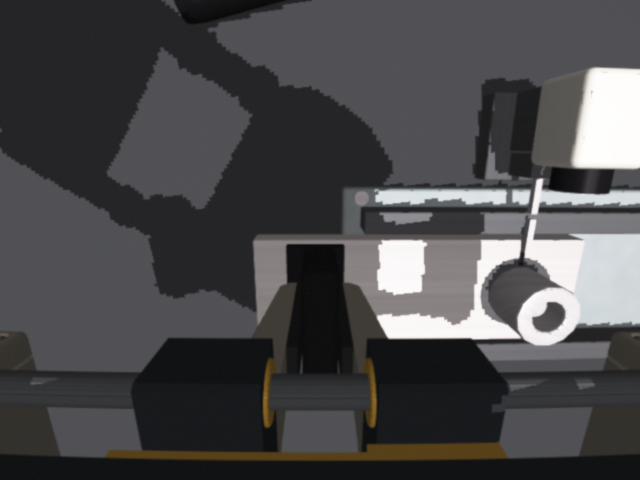

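The handle is pinched at about (320,330), the sleeve is on its pin at (547,310), and the pointer is in line with the mark at about (533,216). The pose is steady, so I'm handing in the job.

```bash
python3 -c "
from cell import *
print(job_done())"
```

```text
the job is handed in; nothing more can be done
None
```

I picked the sleeve out of the bin, set it down over the carriage pin at home and let go. Then I pinched the handle and pulled the carriage out about 78.9 mm. I handed the job in at about 13 s, still holding the carriage against the spring with a 55 N grip.

**Pointer:** my last measurement put the pointer within about 0.05 mm of the mark. That takes both tips at 34 mm height. Views from two different angles placed the mark within about 0.2 mm of each other, and the arm was still.

**Sleeve:** the last picture shows it on the pin. Its top read about 58 mm against the nominal 60 mm, within the noise of the depth reading. It went down without any unusual force.

**Disagreement:** arm travel alone gave slightly less, about 78.6 mm. I trusted the camera view of the pointer and mark instead, because the handle shifted a little in the grip.

**Other parts:** I did not touch them, but I made no separate final check of the bin or the things on the bench.

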